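Close the humidifier tank before bedtime

TASK

The humidifier's tank has just been filled and stands on its head: take its screw cap from the coaster, set it on the filler neck (it drops on when its fin lies along the two white marks) and screw it down clockwise until the torque rises and it is snug on its sealing ring, so that it will not leak, but do not overtighten it or the ring is crushed. Let go of it and leave everything else on the table as it stands.

Things in the scene. Friction and masses are not known exactly. Their poses are not given: they have to be found in the camera images.
- cap_grip (a point): the tank's screw cap, white, ribbed, 68 mm in diameter and 18 mm tall, with a blue grip fin across its flat top (50 mm long, 14 mm thick, 28 mm tall; whole cap 46 mm tall); 120 g; stands upright on the coaster, fin up. Point on the cap's axis at mid-fin: 32 mm over the cap's lower edge, 14 mm over its flat top, 14 mm under the fin's top edge. x along the fin, y across it, z up
- cap_mouth (a point): centre of the cap's open lower edge, 32 mm below cap_grip, same axes. The skirt's inner diameter is 62 mm; inside it two lugs, one under each end of the fin, reach in to 49 mm between their tips and engage the neck's thread. A cap held off-centre rubs on the thread's flank, which adds drag: yield to side forces of more than a few newtons. A half turn of the cap changes nothing
- tank: humidifier water tank, full and heavy, standing upside down on a thin grip mat, neck up: rounded grey-blue box 140 mm (x) by 200 mm (y), 130 mm tall to its flat shoulder; origin at the centre of its underside. The neck stands in the middle; near the -y end of the shoulder is a grey mist duct, 38 mm wide, 6 mm high. It stays in place but gives on its mat: 1 degree of twist for each 0.09 N m, and springs back
- neck (a point): centre of the rim of the filler neck, 147 mm over the work surface, axes as the tank's. The neck is 44 mm in diameter (58 mm over its thread), 17 mm tall. On its rim lies an orange silicone sealing ring; worn or swollen, its top is 0.5 to 5.5 mm above this point, different each time and not known beforehand. A cap dropped on has about 2 mm of play all round and rests on the ring: cap_grip 17 to 23 mm above this point
- thread (a point): centre of the neck's foot, 17 mm below the neck point. Coarse right-handed two-start thread, 41 mm a turn. With the fin on the line of the white marks (within 10 degrees) the cap drops straight on. Turned clockwise seen from above it turns freely at first, at under 0.06 N m; 25 to 75 degrees from that line, depending on the ring, the thread bites and draws the cap down by about 1 mm while the torque climbs
- mark (a point): middle of one of the two white marks on the shoulder, 49 mm from the neck's axis (the other lies opposite); they show the tank's x axis. Feel: about 10 degrees of turn after the first bite the cap is snug, at 0.1 to 0.17 N m felt standing still after a small turn (up to twice that while turning); above 0.25 N m standing still it is overtightened. Friction holds the cap when it is let go
- coaster: white hexagonal stone coaster, 110 mm across its corners, 8 mm thick, fixed; origin at the centre of its underside. The cap stands on it at the start
- cream: small amber-glass night-cream jar with a brass lid, 42 mm in diameter, 42 mm tall, upright; origin at the centre of its underside. A bystander
- descaler: slim white bottle of descaler with a blue cap, 40 mm in diameter, 105 mm tall, upright; origin at the centre of its underside. A bystander
- mug: blue ceramic mug, 80 mm in diameter, 92 mm tall, handle towards its +y; origin at the centre of its underside. A bystander
- pills: amber pill jar with a white lid, 48 mm in diameter, 80 mm tall; origin at the centre of its underside. A bystander
- phone: black phone lying flat, 150 x 72 x 9 mm; origin at the centre of its underside. A bystander
Not all that is in view belongs to the job. Leave any brown or turquoise look-alike of the part that bears cap_grip alone.

How it is judged (in metres and radians):
On the way, in this order (a step that is already met when the one before it is completed fails the run):
1. the cap is lifted off the coaster, clear of the table things (height (world z) of cap_grip above 0.12 m), for 0.1 s.
2. the cap sits level over the filler neck, dropped down onto the sealing ring (horizontal distance between cap_grip and neck below 0.004 m and angle between cap_grip's own z axis and vertical below 0.07 rad and z of cap_grip in the frame of neck below 0.0235 m), for 0.2 s.
At the end, for the whole second after the job is handed in: The cap sits level (within 4 degrees) and centred (within 4 mm) on the filler neck, down on its sealing ring (cap_grip less than 23.5 mm above the neck point), let go and at rest, and its thread pulls it down with more than 5 N and less than 40 N (all of step 2 and contact force between cap and tank between 5 and 40 N and linear speed of cap below 0.02 m/s); the robot touches nothing.
It fails at once if the cap is overtightened or forced: thread or neck loaded by more than 40 N (contact force between cap and tank above 40 N).
It fails at once if a bystander is pushed by more than 15 mm (distance of any of cream, descaler, mug, pills, phone from where it was at the start of the episode above 0.015 m).
It also fails if it takes over 64 s, if anything falls off the work surface, if the arm or the gripper's body presses on something with over 40 N, if the wrist force passes 120 N, or if a joint passes its speed limit or range.

ROBOT

A 6-joint arm with a two-finger parallel gripper is mounted at the origin on the work surface. World frame = base frame: x ahead of the robot, y to its left, z up, the work surface at z = 0. Lengths are in m, angles in degrees, forces in N, time in s.
With the tool pointing down it reaches from about 0.3 to 0.75 m from the base axis. Payload 8.5 kg.
Tool frame: the origin (TCP) lies midway between the tips of the shut fingers; the grasp point (between the pads) lies env.tcp_to_grasp behind it (env.tcp_to_grasp is the distance from the TCP to the grasp point, in m); z points along the fingers, y is the line along which they close (so a half turn about z gives the same grasp; the last joint's range is limited). The gripper opens to 85 mm and grips with 20 to 120 N. Pads are 22 mm wide; open, the fingers measure 114 mm over their backs; the gripper's body (76 mm by 85 mm) begins 54 mm behind the grasp point. The pads swing forward as they close: fully open they stand 13 mm farther back than shut.
Start: joints at [-79.143, 21.807, 74.336, -0, 83.858, -12.336], TCP at [0.217, -0.506, 0.202] pointing down, gripper open.
Joint ranges: [-178.18, 178.18], [-50.72, 133.34], [12.68, 142.11], [-81.47, 261.47], [9.98, 163.14], [-165.26, 165.26]. Speed limits (degrees/s): [136.94, 136.94, 180, 180, 180, 180].

INTERFACE

Orientations are given as a 3x3 rotation matrix whose columns are the frame's x, y, z axes.
In Python, from rig import observe, optics, job, env gives the robot as it stands. The module is installed in compiled form; this text tells all that it offers.
- The arm moves only by the shell command python3 -m jog 'ROWS' [FORCE]. ROWS is JSON, a list of rows, each a list of 7 numbers: the turn, a rotation vector about the tool's x, y, z in rad, then the shift along the tool's x, y, z in m, then the opening in per cent of the stroke, from 0 (shut) to 100 (fully open). A call has 1 to 10 rows; each row shifts and turns the commanded pose from where the row before left it, along the tool's axes as they then stand; what a row does not reach is not made up. A row lasts 1/8 s, in which the tool goes at most 62.5 mm and 10.7 degrees, less where a joint would pass 70% of its speed; a pose out of reach is approached as far as the arm can. A call is refused whole if a number of a shift passes 0.0625 or a number of a turn 0.188, either way. A call with a gripper value outside its range is refused whole. The fingers move at their own pace and stop on an object; FORCE is the grip in N (left out, the last holds). Time passes only in rows, so rows that do not move let the fingers close. It gives the time, the measured TCP pose, the force, the opening and the grip force at its end, in the units of the state.
- observe(): the state, without advancing time (a new reading comes with each control period).
- optics.get_image(name): name is "side" or "top"; returns a dict with "pixels" (400x640x3 uint8, red, green, blue), "mtx" (3x3 intrinsics, pixels), "dist_coeffs" ([k1, k2, p1, p2, k3] as OpenCV has them; the pictures are not rectified), "rvec" (rotation vector, rad) and "tvec" (3), from world to camera coordinates, as OpenCV has them. Camera axes: x right, y down, z forward; pixel columns grow to the right and rows downward; lengths in m; the calibration is good to about 2 mm. A picture is of the moment at which its call begins. There is no depth.
- job.close_job(): hands the job in; it is judged then, once.
The state is a dict: "time_s": time; "q": joint angles; "qvel": joint speeds; "joint_efforts": joint torques, N m; "position": TCP position; "tool_rot": TCP orientation; "ft_force": force on the tool from outside, world axes, zero at the start; "wrist_torque": the same for the moment, N m; "grip_width": finger opening in m; "gripper_force": force on a finger pad.
Only numpy, scipy, OpenCV 4.12 (cv2) and the standard library are available. Lean on these libraries where they do the work, as an engineer would, in place of code of your own. Each camera call takes 0.05 s, during which the arm holds its last target. There are 200 camera calls.

## Working session

There is one attempt and no reset: what is moved stays moved. The work goes in short steps, Python scripts to look and compute and a shell command to move; the robot and the scene stay as the last step left them, time stands still between calls to the robot, and variables do not carry over. Pictures are saved under pics/ and viewed, at most 10 in all, crops included, and the job is handed in when it is done.

```bash
mkdir -p pics
python3 - <<'E'
from rig import observe, optics, env
import cv2,numpy as np
s=observe(); print(s, env.tcp_to_grasp)
for n in("side","top"):
    d=optics.get_image(n); cv2.imwrite(f"pics/{n}0.png",d["pixels"][:,:,::-1])
    R=cv2.Rodrigues(d["rvec"])[0]; print(n,d["mtx"],d["dist_coeffs"],-R.T@np.ravel(d["tvec"]),R)
E
```

```text
{'time_s': 0.0, 'q': array([-7.91424469e+01,  2.18406706e+01,  7.43851259e+01, -4.33296315e-05,
        8.38593507e+01, -1.23373687e+01]), 'qvel': array([-0.00435843,  0.04118812,  0.04960467,  0.0442831 , -0.10636922,
        0.01561092]), 'joint_efforts': array([-7.79569177e-05, -4.48462987e+01, -2.31276280e+01, -1.89272746e-04,
        4.77425128e-03,  5.44903727e-06]), 'position': array([ 0.21654071, -0.50520561,  0.20181262]), 'tool_rot': array([[ 9.19170264e-01,  3.93860314e-01, -2.80671498e-04],
       [ 3.93860287e-01, -9.19169160e-01,  1.45935233e-03],
       [ 3.16796382e-04, -1.45193862e-03, -9.99998896e-01]]), 'ft_force': array([-0.02185864, -0.06259931, -0.57662605]), 'wrist_torque': array([ 0.03017761, -0.01781817,  0.01128352]), 'gripper_force': 0.0, 'grip_width': 0.08517213616740466} 0.0187
side [[425.69953514   0.         322.83410111]
 [  0.         425.69953514 192.73850725]
 [  0.           0.           1.        ]] [0.03330612 0.         0.         0.         0.        ] [0.12888546 0.82901377 0.68125801] [[-0.89981122 -0.43617384  0.00959986]
 [-0.23127482  0.45822297 -0.85822122]
 [ 0.36993477 -0.77445729 -0.5131902 ]]
top [[479.29774489   0.         321.66334187]
 [  0.         479.29774489 198.51912335]
 [  0.           0.           1.        ]] [-0.05670705  0.          0.          0.          0.        ] [ 0.20492422 -0.06321581  1.55752538] [[ 0.07062681 -0.99748468  0.00601376]
 [-0.9707601  -0.07011871 -0.22958264]
 [ 0.22942684  0.01037677 -0.97327059]]
```

View pics/top0.png

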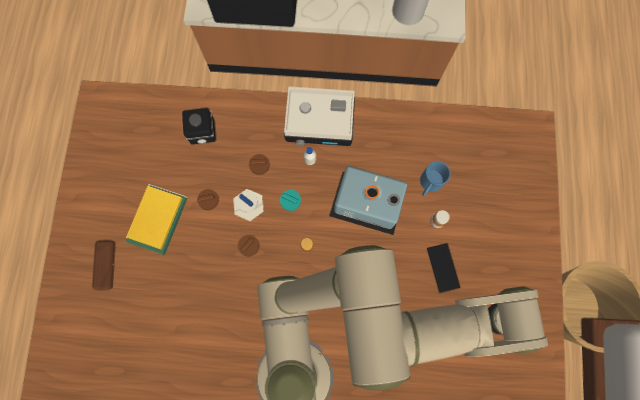

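View pics/side0.png

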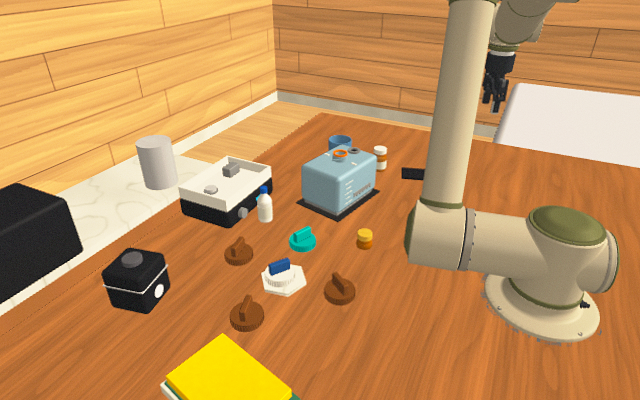

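The top view shows these cap-like objects:
- white with a blue fin at (247,202), on the hexagonal coaster
- turquoise at (290,200)
- brown at (259,164), (208,200) and (248,245)

Only the white cap with the blue fin on the white hexagon fits the description. In the side view it is at (280,268). The neck's orange ring is at top (372,191) and side (339,155). I'll confirm with a crop.

```bash
cat > h.py <<'E'
import cv2,numpy as np
from rig import optics
def grab(n):
    d=optics.get_image(n); d["R"]=cv2.Rodrigues(d["rvec"])[0]; d["c"]=-d["R"].T@np.ravel(d["tvec"]); return d
def ray(d,p):
    u=cv2.undistortPoints(np.array([[p]],float),d["mtx"],np.array(d["dist_coeffs"]))[0,0]
    return d["R"].T@np.array([u[0],u[1],1.])
def plane(d,p,z):
    r=ray(d,p); return d["c"]+r*(z-d["c"][2])/r[2]
def proj(d,P):
    return cv2.projectPoints(np.array([P],float),d["rvec"],d["tvec"],d["mtx"],np.array(d["dist_coeffs"]))[0][0,0]
def tri(d1,p1,d2,p2):
    r1,r2=ray(d1,p1),ray(d2,p2); A=np.c_[r1,-r2]; t=np.linalg.lstsq(A,d2["c"]-d1["c"],rcond=None)[0]
    a,b=d1["c"]+t[0]*r1,d2["c"]+t[1]*r2; return (a+b)/2,np.linalg.norm(a-b)
def mask(d,lo,hi,box):
    h=cv2.cvtColor(d["pixels"],cv2.COLOR_RGB2HSV); m=cv2.inRange(h,np.array(lo),np.array(hi))
    o=np.zeros_like(m);x0,y0,x1,y1=box;o[y0:y1,x0:x1]=m[y0:y1,x0:x1]
    return o
def crop(d,box,k):
    x0,y0,x1,y1=box; return cv2.resize(d["pixels"][y0:y1,x0:x1,::-1],None,fx=k,fy=k,interpolation=cv2.INTER_CUBIC)
E
python3 - <<'E'
from h import *
T,S=grab("top"),grab("side")
a=np.hstack([crop(T,(215,175,315,235),4),crop(S,(240,240,340,300),4)])
b=np.hstack([crop(T,(325,155,425,240),4),crop(S,(295,130,395,215),4)])
cv2.imwrite("pics/c1.png",np.vstack([a,b]))
for nm,lo,hi,bt,bs in(("fin",(105,100,40),(125,255,255),(225,180,270,220),(262,252,300,280)),("ring",(3,110,100),(22,255,255),(355,175,392,205),(325,142,356,166))):
    c=[]
    for d,bx in((T,bt),(S,bs)):
        m=mask(d,lo,hi,bx); k=max(cv2.findContours(m,0,2)[0],key=cv2.contourArea)
        r=cv2.minAreaRect(k); c.append(r[0]); print(nm,r,cv2.countNonZero(m))
        for q in cv2.boxPoints(r): print("   ",q,plane(d,q,.054 if nm=="fin" else .150).round(4))
    print(tri(T,c[0],S,c[1]))
    for d,p in((T,c[0]),(S,c[1])): print(plane(d,p,.054 if nm=="fin" else .150))
m=mask(T,(0,0,170),(180,70,255),(330,160,410,230))
for k in cv2.findContours(m,0,2)[0]:
    p=k[:,0].mean(0); print("mark",p,len(k),plane(T,p,.13))
E
```

```text
fin ((245.75999450683594, 199.82000732421875), (15.0, 3.6000001430511475), 36.869895935058594) 57
    [238.68    196.76001] [0.5459 0.2204 0.054 ]
    [240.84 193.88] [0.5559 0.2145 0.054 ]
    [252.84 202.88] [0.529  0.1726 0.054 ]
    [250.68    205.76001] [0.5191 0.1786 0.054 ]
fin ((279.25341796875, 265.84246826171875), (11.118908882141113, 22.354860305786133), 69.44395446777344) 230
    [266.8356  264.56165] [0.5564 0.2199 0.054 ]
    [287.76712 256.71234] [0.5282 0.1755 0.054 ]
    [291.67123 267.1233 ] [0.5026 0.2028 0.054 ]
    [270.73972 274.9726 ] [0.5305 0.2452 0.054 ]
(array([0.53918395, 0.19831469, 0.04070821]), np.float64(0.0024519422661429522))
[0.53742869 0.19647525 0.054     ]
[0.52938129 0.21131318 0.054     ]
ring ((371.8000183105469, 191.39999389648438), (13.416406631469727, 13.416406631469727), 26.56505012512207) 98
    [362.80002 194.4    ] [ 0.5585 -0.1715  0.15  ]
    [368.80002 182.4    ] [ 0.5974 -0.1878  0.15  ]
    [380.80002 188.4    ] [ 0.5812 -0.2251  0.15  ]
    [374.80002 200.4    ] [ 0.5425 -0.2086  0.15  ]
ring ((340.0, 152.5), (7.0, 14.0), 90.0) 12
[... 549 characters left out ...]
95185 -0.14319265  0.13      ]
mark [360.5 212. ] 2 [ 0.50790533 -0.16883875  0.13      ]
mark [357. 211.] 2 [ 0.51024487 -0.15803691  0.13      ]
mark [353.5 210. ] 2 [ 0.51258599 -0.14722762  0.13      ]
mark [348.5 208.5] 6 [ 0.51615541 -0.13175954  0.13      ]
mark [343.5 207. ] 2 [ 0.51972875 -0.11627409  0.13      ]
mark [367. 208.] 7 [ 0.52176177 -0.18798389  0.13      ]
mark [339.5 206. ] 2 [ 0.52196704 -0.1039116   0.13      ]
mark [379.27272727 193.45454545] 11 [ 0.57013314 -0.22342332  0.13      ]
mark [379. 187.] 1 [ 0.59055616 -0.22170502  0.13      ]
mark [406. 185.] 1 [ 0.60301302 -0.30486474  0.13      ]
mark [375.57142857 178.14285714] 7 [ 0.61810775 -0.20988201  0.13      ]
```

View pics/c1.png

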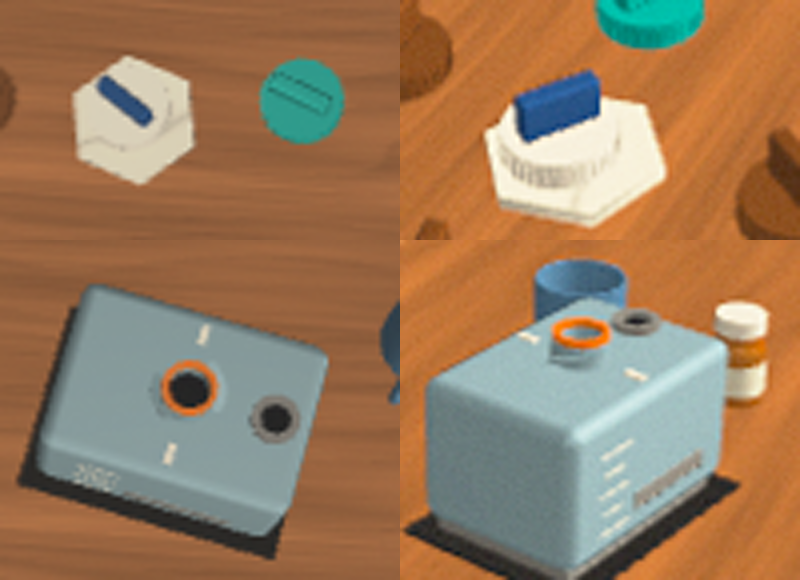

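The crop confirms it: a white ribbed cap with a blue fin on the hexagonal coaster. The neck is at about (0.569, -0.199) and the mark line at about -13°. The fin runs at about 57°, with its centre near (0.538, 0.198). I'm moving above the cap.

```bash
python3 -m jog '[[0,0,0,0.041,-0.0372,0,100],[0,0,0,0.041,-0.0372,0,100],[0,0,0,0.041,-0.0372,0,100],[0,0,0,0.041,-0.0372,0,100],[0,0,0,0.041,-0.0372,0,100],[0,0,0,0.041,-0.0372,0,100],[0,0,0,0.041,-0.0372,0,100],[0,0,0,0.041,-0.0372,0,100],[0,0,0,0.041,-0.0372,0,100],[0,0,0,0.041,-0.0372,0,100]]' 40
python3 -m jog '[[0,0,0,0.041,-0.0372,0,100],[0,0,0,0.041,-0.0372,0,100],[0,0,0,0.041,-0.0372,0,100],[0,0,0,0.038,-0.036,0,100],[0,0,-0.149,0,0,0,100],[0,0,-0.149,0,0,0,100],[0,0,-0.149,0,0,0,100],[0,0,-0.149,0,0,0,100],[0,0,0,0,0,0,100],[0,0,0,0,0,0,100]]'
python3 -c "
from rig import observe;s=observe();print(s['q'].round(1),s['tool_rot'].round(4))"
```

```text
time_s: 1.45
position: [0.4475, -0.0003, 0.2025]
tool_rot: [[0.919, 0.394, 0.0], [0.394, -0.919, -0.0], [0.0, 0.0, -1.0]]
ft_force: [0.6, -1.6, -0.1]
grip_width: 0.0853
gripper_force: 0.0
time_s: 2.7
position: [0.5368, 0.1969, 0.2024]
tool_rot: [[0.542, 0.84, -0.0], [0.84, -0.542, -0.0], [-0.0, -0.0, -1.0]]
ft_force: [0.2, 0.0, 0.5]
grip_width: 0.0853
gripper_force: 0.0
[ 8.3 24.  70.8  0.  85.2 41.1] [[ 5.421e-01  8.403e-01 -1.000e-04]
 [ 8.403e-01 -5.421e-01 -0.000e+00]
 [-1.000e-04 -1.000e-04 -1.000e+00]]
```

```bash
python3 -m jog '[[0,0,0,0.002,0,0.05,100],[0,0,0,0,0,0.05,100],[0,0,0,0,0,0.04,100],[0,0,0,0,0,0.02,100],[0,0,0,0,0,0.0114,100],[0,0,0,0,0,0,60],[0,0,0,0,0,0,40],[0,0,0,0,0,0,30],[0,0,0,0,0,0,20],[0,0,0,0,0,0,20]]' 40
python3 -m jog '[[0,0,0,0,0,0,0],[0,0,0,0,0,0,0],[0,0,0,0,0,0,0],[0,0,0,0,0,0,0]]' 40
```

```text
time_s: 3.95
position: [0.538, 0.1987, 0.0313]
tool_rot: [[0.54, 0.842, 0.0], [0.842, -0.54, 0.0], [0.0, 0.0, -1.0]]
ft_force: [-0.0, -0.8, -0.1]
grip_width: 0.0168
gripper_force: 0.0
time_s: 4.45
position: [0.5379, 0.1986, 0.031]
tool_rot: [[0.54, 0.842, -0.0], [0.842, -0.54, -0.0], [-0.0, -0.0, -1.0]]
ft_force: [0.0, 0.2, -0.6]
grip_width: 0.0003
gripper_force: 0.0
```

Run:
```python
from h import *
T,S=grab("top"),grab("side")
cv2.imwrite("pics/c2.png",np.hstack([crop(T,(200,160,300,260),4),crop(S,(230,200,330,300),4)]))
```

```text
(no output)
```

View pics/c2.png

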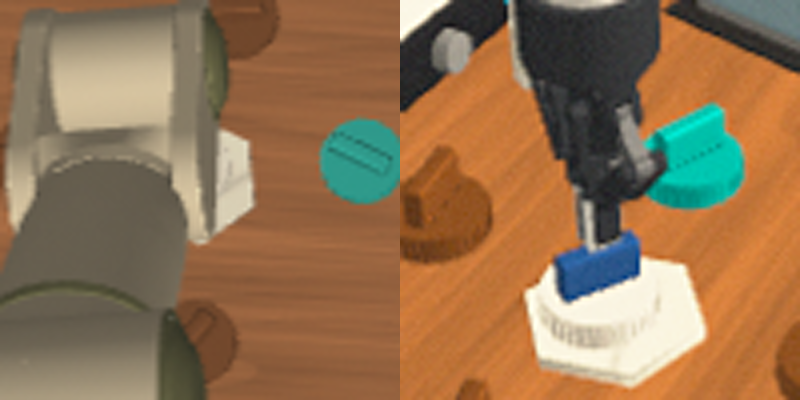

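The fingers are shut at crop (600,240), i.e. side (280,260), behind or above the fin, and the fin is not between them. I'll check the geometry by projecting the TCP.

Run:
```python
from h import *
from rig import observe
S=grab("side"); s=observe()
print(s["position"],s["ft_force"],s["grip_width"])
print("tcp px",proj(S,s["position"]), "at z.054",proj(S,[*s["position"][:2],.054]))
m=mask(S,(105,100,40),(125,255,255),(255,240,305,290))
k=max(cv2.findContours(m,0,2)[0],key=cv2.contourArea)
print(cv2.minAreaRect(k),cv2.approxPolyDP(k,1.5,True)[:,0].tolist())
for p in cv2.approxPolyDP(k,1.5,True)[:,0]: print(p,[plane(S,p,z).round(4).tolist() for z in(.026,.054)])
c=mask(S,(78,120,60),(95,255,255),(280,220,340,260))
```

```text
[0.53789858 0.19863501 0.0310056 ] [-0.29510183  0.64806916 -0.63559225] -0.0005585695118425891
tcp px [279.32726205 269.22508016] at z.054 [278.89994635 261.3996586 ]
((279.5113220214844, 266.0317077636719), (10.762763977050781, 21.92913055419922), 70.34617614746094) [[289, 260], [286, 258], [280, 263], [270, 264], [271, 274], [289, 268]]
[289 260] [[0.5374, 0.1555, 0.026], [0.5199, 0.1843, 0.054]]
[286 258] [[0.5474, 0.1523, 0.026], [0.5296, 0.1812, 0.054]]
[280 263] [[0.5509, 0.1743, 0.026], [0.5329, 0.2023, 0.054]]
[270 264] [[0.5699, 0.1877, 0.026], [0.5511, 0.2151, 0.054]]
[271 274] [[0.5496, 0.2161, 0.026], [0.5316, 0.2423, 0.054]]
[289 268] [[0.5233, 0.1802, 0.026], [0.5064, 0.2079, 0.054]]
```

```bash
python3 -m jog '[[0,0,0,0,0,-0.01,0],[0,0,0,0,0,-0.03,0],[0,0,0,0,0,-0.04,0],[0,0,0,0,0,0,0],[0,0,0,0,0,0,0]]'
python3 - <<'E'
from h import *
from rig import observe
S=grab("side"); s=observe()
p=proj(S,s["position"]);print(s["position"],s["grip_width"],p, proj(S,s["position"]+[0,0,.0187]))
im=crop(S,(230,190,330,290),6)
q=((p-[230,190])*6).astype(int); cv2.circle(im,tuple(int(v) for v in q),4,(255,0,255),1)
cv2.imwrite("pics/c3.png",im)
E
```

```text
time_s: 5.22
position: [0.5376, 0.1986, 0.111]
tool_rot: [[0.54, 0.842, -0.0], [0.842, -0.54, -0.0], [-0.0, -0.0, -1.0]]
ft_force: [-0.3, -0.3, -0.3]
grip_width: -0.0001
gripper_force: 0.0
[0.53739035 0.19854248 0.11042238] -9.478509953356357e-05 [278.0237152 241.418332 ] [277.64545523 234.51020239]
```

View pics/c3.png

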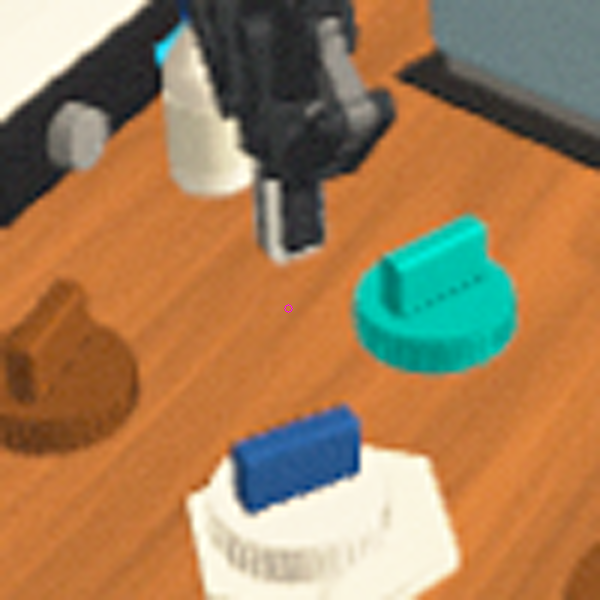

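The picture shows the shut fingertips at crop (290,258). The reported TCP projects to (288,308), so the real tips are about 22 mm higher than reported. In the last picture the fingers were just above the fin. I'll descend further by that amount, step by step, watching the force.

```bash
python3 -m jog '[[0,0,0,0,0,0,100],[0,0,0,0,0,0,100],[0,0,0,0,0,0,100],[0,0,0,0,0,0,100],[0,0,0,0,0,0.04,100],[0,0,0,0,0,0.03,100],[0,0,0,0,0,0.02,100],[0,0,0,0,0,0.006,100],[0,0,0,0,0,0.003,100],[0,0,0,0,0,0,100]]' 40
python3 -m jog '[[0,0,0,0,0,0.002,100],[0,0,0,0,0,0.0,60],[0,0,0,0,0,0,40],[0,0,0,0,0,0,30],[0,0,0,0,0,0,25],[0,0,0,0,0,0,20],[0,0,0,0,0,0,10],[0,0,0,0,0,0,0],[0,0,0,0,0,0,0],[0,0,0,0,0,0,0]]' 40
```

```text
time_s: 6.52
position: [0.5382, 0.1987, 0.0126]
tool_rot: [[0.54, 0.842, 0.001], [0.842, -0.54, 0.0], [0.001, 0.001, -1.0]]
ft_force: [-0.4, 0.1, 0.4]
grip_width: 0.0854
gripper_force: 0.0
time_s: 7.78
position: [0.5381, 0.1987, 0.0102]
tool_rot: [[0.54, 0.842, 0.0], [0.842, -0.54, 0.0], [0.0, 0.0, -1.0]]
ft_force: [-0.2, -0.3, 4.1]
grip_width: 0.0132
gripper_force: 40.4
```

It's gripped, with width 13 mm and force 40 N. I'm lifting and looking.

```bash
python3 -m jog '[[0,0,0,0,0,-0.01,0],[0,0,0,0,0,-0.03,0],[0,0,0,0,0,-0.05,0],[0,0,0,0,0,-0.05,0],[0,0,0,0,0,-0.03,0],[0,0,0,0,0,-0.005,0],[0,0,0,0,0,0,0],[0,0,0,0,0,0,0]]' 60
python3 - <<'E'
from h import *
from rig import observe
S=grab("side"); s=observe()
P=s["position"]; z0=P[2]+.0298
for n,z in(("grip",z0),("mouth",z0-.032),("topdisc",z0-.014)): print(n,proj(S,[P[0],P[1],z]))
cv2.imwrite("pics/c4.png",crop(S,(220,150,340,250),6))
E
```

```text
time_s: 8.78
position: [0.5372, 0.1985, 0.1833]
tool_rot: [[0.54, 0.842, -0.003], [0.842, -0.54, -0.0], [-0.002, -0.002, -1.0]]
ft_force: [0.4, 0.3, -1.4]
grip_width: 0.0121
gripper_force: 60.4
grip [275.8509695 201.5617749]
mouth [276.56332331 214.45534231]
topdisc [276.16621258 207.26117415]
```

View pics/c4.png

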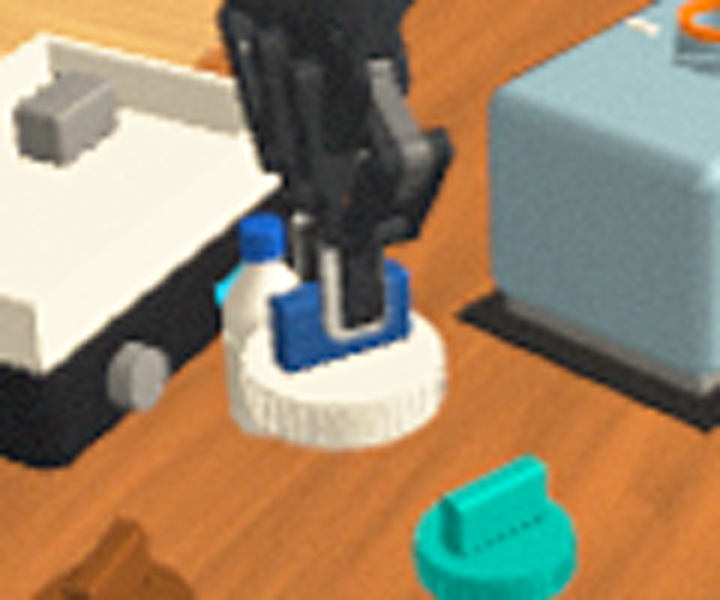

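The cap is held level with the fin centred at side px (277,202). The prediction was (276,202), so it is about 2 mm off along the fin. I'm carrying it to the neck and turning the fin onto the mark line, half-turned for joint-6 range.

```bash
python3 -m jog '[[0,0,0,-0.02,0.015,0,0],[0,0,0,-0.04,0.03,0,0],[0,0,0,-0.04,0.03,0,0],[0,0,0,-0.04,0.03,0,0],[0,0,0,-0.04,0.03,0,0],[0,0,0,-0.04,0.03,0,0],[0,0,0,-0.04,0.03,0,0],[0,0,0,-0.04,0.03,0,0],[0,0,0,-0.0187,0.0136,0,0],[0,0,-0.10,0,0,0,0]]'
python3 -m jog '[[0,0,-0.18,0,0,0,0],[0,0,-0.18,0,0,0,0],[0,0,-0.18,0,0,0,0],[0,0,-0.18,0,0,0,0],[0,0,-0.18,0,0,0,0],[0,0,-0.18,0,0,0,0],[0,0,-0.18,0,0,0,0],[0,0,-0.18,0,0,0,0],[0,0,-0.18,0,0,0,0],[0,0,-0.18,0,0,0,0]]'
python3 -m jog '[[0,0,-0.019,0,0,0,0],[0,0,0,0,0,0,0],[0,0,0,0,0,0,0]]'
python3 - <<'E'
from h import *
from rig import observe
s=observe(); P=s["position"];x=s["tool_rot"][:,0]
print(s["q"].round(1),P.round(4),s["tool_rot"].round(4).tolist(),np.degrees(np.arctan2(x[1],x[0])),s["ft_force"],s["wrist_torque"])
S=grab("side")
for z in(.0298,.0158,-.0022):print(z,proj(S,P+[0,0,z]))
for z in(.13,.147,.15):print("neck",z,proj(S,[.568,-.1988,z]))
cv2.imwrite("pics/c5.png",crop(S,(280,90,400,190),6))
E
```

```text
time_s: 10.07
position: [0.5665, -0.1997, 0.1839]
tool_rot: [[0.453, 0.892, -0.002], [0.892, -0.453, 0.001], [0.0, -0.002, -1.0]]
ft_force: [-0.4, 0.1, -1.1]
grip_width: 0.0127
gripper_force: 60.5
time_s: 11.32
position: [0.5667, -0.1976, 0.1844]
tool_rot: [[-0.973, 0.232, -0.001], [0.232, 0.973, 0.001], [0.001, 0.001, -1.0]]
ft_force: [0.1, -0.7, -0.9]
grip_width: 0.0125
gripper_force: 60.5
time_s: 11.7
position: [0.5668, -0.1983, 0.1849]
tool_rot: [[-0.975, 0.222, -0.0], [0.222, 0.975, 0.0], [0.0, 0.0, -1.0]]
ft_force: [-0.3, -0.2, -1.7]
grip_width: 0.0123
gripper_force: 60.5
[ -30.6   27.6   67.6    0.    84.8 -107.8] [ 0.5668 -0.1983  0.1849] [[-0.9751, 0.2217, -0.0002], [0.2217, 0.9751, 0.0002], [0.0002, 0.0001, -1.0]] 167.18889417604913 [-0.30125913 -0.24789674 -1.65287743] [-0.049844   -0.07008065 -0.02635586]
0.0298 [340.47437405 131.66860957]
0.0158 [340.31982264 136.28929258]
-0.0022 [340.12404162 142.14786663]
neck 0.13 [339.2627102  158.63401321]
neck 0.147 [339.43656659 153.34970099]
neck 0.15 [339.46752342 152.40927719]
```

View pics/c5.png

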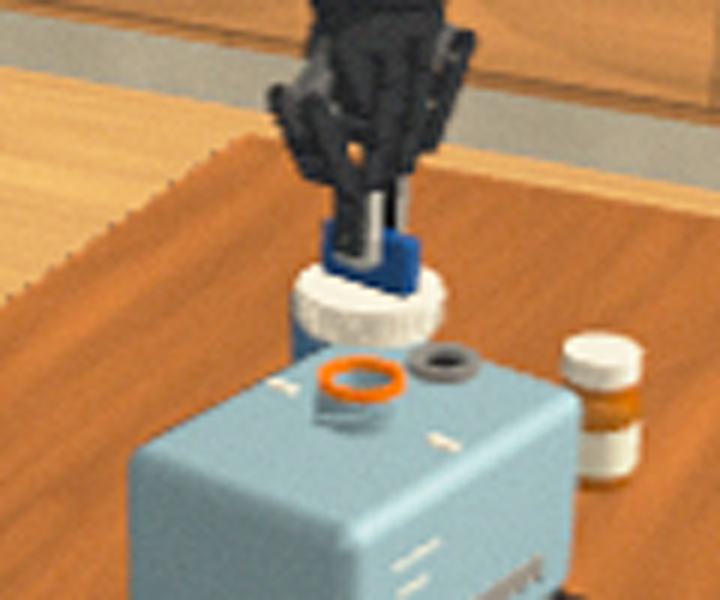

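Run:
```python
from h import *
from rig import observe
P=observe()["position"]; S=grab("side")
up=dict(S); 
m=mask(S,(0,0,165),(180,90,255),(322,130,360,152))
n,l,st,c=cv2.connectedComponentsWithStats(m); i=1+np.argmax(st[1:,4]); print("cap bbox",st[i],"axis px",proj(S,P+[0,0,.007]))
for r in range(st[i][1],st[i][1]+st[i][3]):
    xs=np.where(l[r]==i)[0]; print(r,xs.min(),xs.max(),end="; ")
# predicted extents of cap cylinder
t=np.linspace(0,2*np.pi,200)
for dx,dy in((0,0),):
    q=np.array([proj(S,P+[.034*np.cos(a),.034*np.sin(a),z]) for a in t for z in(-.0022,.0158)]); print("\npred cap u",q[:,0].min(),q[:,0].max(),"v",q[:,1].min(),q[:,1].max())
m=mask(S,(3,110,100),(22,255,255),(325,142,356,166)); m=cv2.dilate(m,None,iterations=0)
ys,xs=np.where(m); print("ring u",xs.min(),xs.max(),"v",ys.min(),ys.max(),cv2.fitEllipse(max(cv2.findContours(m,0,2)[0],key=cv2.contourArea)))
for zt in(.1475,.150,.1525):
    q=np.array([proj(S,[.568+.022*np.cos(a),-.1988+.022*np.sin(a),z]) for a in t for z in(.147,zt)]); print("pred ring",zt,q.min(0),q.max(0))
```

```text
cap bbox [328 134  26  18 284] axis px [340.23645635 139.13781016]
134 332 350; 135 330 352; 136 330 352; 137 329 353; 138 329 353; 139 330 353; 140 330 353; 141 330 353; 142 330 353; 143 330 353; 144 331 352; 145 332 351; 146 334 351; 147 336 350; 148 334 348; 149 332 347; 150 330 346; 151 328 347; 
pred cap u 328.2031957830863 352.37889566295706 v 131.56498523489932 147.15381884351223
ring u 325 355 v 142 156 ((339.81787109375, 152.74050903320312), (7.400542259216309, 14.822433471679688), 91.56558990478516)
pred ring 0.1475 [331.83592506 149.94463056] [347.05146466 156.70034523]
pred ring 0.15 [331.83592506 149.16916897] [347.08531553 156.70034523]
pred ring 0.1525 [331.83592506 148.39208471] [347.11924338 156.70034523]
```

```bash
python3 -m jog '[[0,0,0,-0.0014,0,0.015,0],[0,0,0,0,0,0.015,0],[0,0,0,0,0,0,0],[0,0,0,0,0,0.002,0],[0,0,0,0,0,0.001,0],[0,0,0,0,0,0,0]]'
python3 -c "
from rig import observe;s=observe();print(s['ft_force'],s['wrist_torque'])"
python3 -m jog '[[0,0,0,0,0,0.001,0],[0,0,0,0,0,0.001,0],[0,0,0,0,0,0.001,0]]'
```

```text
time_s: 12.55
position: [0.5682, -0.1988, 0.1523]
tool_rot: [[-0.976, 0.22, 0.0], [0.22, 0.976, -0.0], [-0.0, -0.0, -1.0]]
ft_force: [0.7, 0.5, -0.2]
grip_width: 0.0127
gripper_force: 60.4
[ 0.69344781  0.51120131 -0.18282369] [0.06037892 0.02835538 0.05909919]
time_s: 12.92
position: [0.5682, -0.1987, 0.149]
tool_rot: [[-0.976, 0.22, 0.0], [0.22, 0.976, 0.0], [-0.0, 0.0, -1.0]]
ft_force: [0.1, 0.6, -0.7]
grip_width: 0.0123
gripper_force: 60.4
```

```bash
python3 -m jog '[[0,0,0,0,0,0.001,0],[0,0,0,0,0,0.001,0],[0,0,0,0,0,0.0,0]]'
python3 -m jog '[[0,0,0,0,0,0.001,0],[0,0,0,0,0,0.001,0],[0,0,0,0,0,0.0,0]]'
python3 -m jog '[[0,0,0,0,0,0.001,0],[0,0,0,0,0,0.001,0],[0,0,0,0,0,0.0,0]]'
```

```text
time_s: 13.3
position: [0.5681, -0.1987, 0.1469]
tool_rot: [[-0.976, 0.22, -0.0], [0.22, 0.976, 0.0], [0.0, 0.0, -1.0]]
ft_force: [0.9, -0.6, -1.1]
grip_width: 0.0123
gripper_force: 60.4
time_s: 13.68
position: [0.5681, -0.1987, 0.1449]
tool_rot: [[-0.975, 0.22, -0.0], [0.22, 0.975, 0.0], [0.0, 0.0, -1.0]]
ft_force: [-0.3, -0.5, -1.8]
grip_width: 0.0123
gripper_force: 60.4
time_s: 14.05
position: [0.5681, -0.1987, 0.1429]
tool_rot: [[-0.975, 0.22, -0.0], [0.22, 0.975, 0.0], [0.0, 0.0, -1.0]]
ft_force: [-0.3, 0.0, -1.6]
grip_width: 0.0121
gripper_force: 60.4
```

```bash
python3 -m jog '[[0,0,0,0,0,0.001,0],[0,0,0,0,0,0.0,0]]'
python3 -m jog '[[0,0,0,0,0,0.001,0],[0,0,0,0,0,0.0,0]]'
python3 -m jog '[[0,0,0,0,0,0.0005,0],[0,0,0,0,0,0.0,0]]'
```

```text
time_s: 14.3
position: [0.5681, -0.1987, 0.1419]
tool_rot: [[-0.976, 0.22, -0.0], [0.22, 0.976, 0.0], [0.0, 0.0, -1.0]]
ft_force: [0.1, 0.1, -1.5]
grip_width: 0.0124
gripper_force: 60.4
time_s: 14.55
position: [0.5681, -0.1987, 0.1409]
tool_rot: [[-0.976, 0.22, -0.0], [0.22, 0.976, 0.0], [0.0, 0.0, -1.0]]
ft_force: [-0.8, -0.6, -1.0]
grip_width: 0.0126
gripper_force: 60.4
time_s: 14.8
position: [0.5681, -0.1987, 0.1405]
tool_rot: [[-0.975, 0.22, -0.0], [0.22, 0.975, 0.0], [0.0, 0.0, -1.0]]
ft_force: [-0.5, -0.6, -1.1]
grip_width: 0.0125
gripper_force: 60.4
```

Free so far. I'll release here, since the neck guides the cap: it should drop on and centre itself. Then I'll regrip.

```bash
python3 -m jog '[[0,0,0,0,0,0,20],[0,0,0,0,0,0,20],[0,0,0,0,0,0,24],[0,0,0,0,0,0,24]]' 20
python3 - <<'E'
from h import *
from rig import observe
P=observe()["position"]; S=grab("side")
t=np.linspace(0,2*np.pi,200)
for g in(.164,.167,.170):
    q=np.array([proj(S,[.568+.034*np.cos(a),-.1988+.034*np.sin(a),z]) for a in t for z in(g-.032,g-.014)]); print("pred cap",g,q.min(0),q.max(0))
m=mask(S,(0,0,165),(180,90,255),(322,135,358,170))
n,l,st,c=cv2.connectedComponentsWithStats(m); i=1+np.argmax(st[1:,4]); print("cap bbox",st[i])
cv2.imwrite("pics/c6.png",crop(S,(300,105,380,185),7))
E
```

```text
time_s: 15.3
position: [0.5682, -0.1988, 0.1406]
tool_rot: [[-0.976, 0.22, 0.0], [0.22, 0.976, -0.0], [-0.0, -0.0, -1.0]]
ft_force: [-0.4, -0.4, -0.5]
grip_width: 0.0204
gripper_force: 0.0
pred cap 0.164 [327.6108587  147.44255353] [351.24609662 163.3168554 ]
pred cap 0.167 [327.62675095 146.51529743] [351.29211517 162.37279185]
pred cap 0.17 [327.64268467 145.58572605] [351.33825992 161.42629174]
cap bbox [322 149  36  21 647]
```

View pics/c6.png

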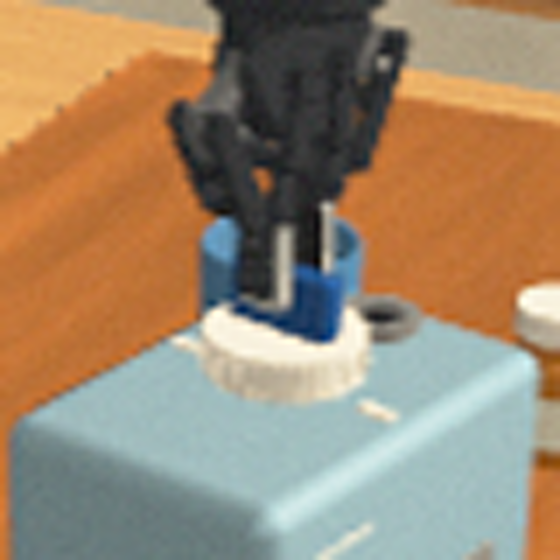

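The crop shows the cap level on the neck. Its lower edge is at side row ~162, so cap_grip is about 0.167, and the fin lies on the mark line. I'm following down 3 mm and regripping.

```bash
cat >> h.py <<'E'
def feel(n=6):
    from rig import observe
    F=[];M=[];J=[]
    for _ in range(n):
        optics.get_image("side"); s=observe(); F.append(s["ft_force"]);M.append(s["wrist_torque"]);J.append(s["joint_efforts"][5])
    x=s["tool_rot"][:,0]
    print("t",round(s["time_s"],2),"F",np.mean(F,0).round(2),"M",np.mean(M,0).round(3),"sd",np.std(M,0)[2].round(3),"J6",np.round(np.mean(J),4),"ang",np.degrees(np.arctan2(x[1],x[0])).round(2),"q6",s["q"][5].round(2),"z",s["position"].round(4),s["grip_width"].round(4))
E
python3 -c "
from h import feel;feel()"
python3 -m jog '[[0,0,0,0,0,0.0015,24],[0,0,0,0,0,0.0015,24],[0,0,0,0,0,0,10],[0,0,0,0,0,0,10],[0,0,0,0,0,0,0],[0,0,0,0,0,0,0]]' 25
python3 -c "
from h import feel;feel()"
```

```text
time_s: 16.4
position: [0.5681, -0.1988, 0.1375]
tool_rot: [[-0.975, 0.22, -0.0], [0.22, 0.975, 0.0], [0.0, 0.0, -1.0]]
ft_force: [-0.5, -0.5, -1.9]
grip_width: 0.0134
gripper_force: 27.7Traceback (most recent call last):
  File "<string>", line 2, in <module>
    from h import feel;feel()
                       ~~~~^^
  File "h.py", line 27, in feel
    print("t",round(s["time_s"],2),"F",np.mean(F,0).round(2),"M",np.mean(M,0).round(3),"sd",np.std(M,0)[2].round(3),"J6",np.round(np.mean(J),4),"ang",np.degrees(np.arctan2(x[1],x[0])).round(2),"q6",s["q"][5].round(2),"z",s["position"].round(4),s["grip_width"].round(4))
                                                                                                                                                                                                                                                    ^^^^^^^^^^^^^^^^^^^^^
AttributeError: 'float' object has no attribute 'round'
Traceback (most recent call last):
  File "h.py", line 27, in feel
    print("t",round(s["time_s"],2),"F",np.mean(F,0).round(2),"M",np.mean(M,0).round(3),"sd",np.std(M,0)[2].round(3),"J6",np.round(np.mean(J),4),"ang",np.degrees(np.arctan2(x[1],x[0])).round(2),"q6",s["q"][5].round(2),"z",s["position"].round(4),s["grip_width"].round(4))
                                                                                                                                                                                                                                                    ^^^^^^^^^^^^^^^^^^^^^
AttributeError: 'float' object has no attribute 'round'
```

Now a baseline reading, then the free turn: 2 × 7.5°, clockwise = +tool z.

```bash
sed -i 's/s\["grip_width"\].round(4)/round(float(s["grip_width"]),4)/' h.py
python3 -c "
from h import feel;feel()"
python3 -m jog '[[0,0,0.065,0,0,0,0],[0,0,0.065,0,0,0,0],[0,0,0.065,0,0,0,0],[0,0,0.065,0,0,0,0],[0,0,0,0,0,0,0]]' >/dev/null; python3 -c "
from h import feel;feel()"
```

```text
t 17.0 F [-0.14 -0.3  -1.16] M [0.017 0.007 0.027] sd 0.014 J6 0.0 ang 167.29 q6 -107.83 z [ 0.5682 -0.1987  0.1375] 0.0133
t 17.93 F [-0.15 -0.01 -0.92] M [ 0.007  0.002 -0.016] sd 0.022 J6 0.0198 ang 152.42 q6 -92.96 z [ 0.5682 -0.1987  0.1375] 0.0133
```

```bash
python3 -m jog '[[0,0,0.06,0,0,0,0],[0,0,0.06,0,0,0,0],[0,0,0.055,0,0,0,0],[0,0,0,0,0,0,0]]' >/dev/null; python3 -c "
from h import feel;feel(4)"
python3 -m jog '[[0,0,0.04,0,0,0,0],[0,0,0.04,0,0,0,0],[0,0,0,0,0,0,0]]' >/dev/null; python3 -c "
from h import feel;feel(4)"
python3 -m jog '[[0,0,0.04,0,0,0,0],[0,0,0.04,0,0,0,0],[0,0,0,0,0,0,0]]' >/dev/null; python3 -c "
from h import feel;feel(4)"
```

```text
t 18.62 F [-0.32  0.13 -1.09] M [-0.022  0.01   0.011] sd 0.022 J6 0.0269 ang 142.42 q6 -82.95 z [ 0.5682 -0.1988  0.1375] 0.0134
t 19.2 F [-0.04 -0.09 -1.35] M [ 0.013 -0.015  0.023] sd 0.029 J6 0.0189 ang 137.83 q6 -78.36 z [ 0.5682 -0.1987  0.1375] 0.0133
t 19.77 F [ 1.59  0.79 -4.13] M [ 0.26  -0.242  0.045] sd 0.022 J6 0.0614 ang 133.24 q6 -73.78 z [ 0.5682 -0.1986  0.1373] 0.0131
```

The thread bit at about 31°. I'm using finer steps now, following the draw-down and yielding sideways.

```bash
python3 -m jog '[[0,0,0.02,0,0.0003,0.0003,0],[0,0,0.02,0,0,0.0003,0],[0,0,0,0,0,0,0]]' >/dev/null; python3 -c "
from h import feel;feel(4)"
python3 -m jog '[[0,0,0.02,0,0,0.0002,0],[0,0,0.015,0,0,0.0002,0],[0,0,0,0,0,0,0]]' >/dev/null; python3 -c "
from h import feel;feel(4)"
```

```text
t 20.35 F [ 0.35  1.14 -1.24] M [ 0.273 -0.055  0.079] sd 0.027 J6 0.0985 ang 130.91 q6 -71.42 z [ 0.5684 -0.1986  0.1371] 0.0128
t 20.93 F [0.34 1.05 3.3 ] M [ 0.229 -0.047  0.11 ] sd 0.025 J6 0.1197 ang 128.91 q6 -69.42 z [ 0.5685 -0.1987  0.1368] 0.0134
```

```bash
python3 -m jog '[[0,0,0.013,0,0,0,0],[0,0,0.013,0,0.0001,0,0],[0,0,0,0,0,0,0],[0,0,0,0,0,0,0]]' >/dev/null; python3 -c "
from h import feel;feel(8)"
```

```text
t 21.82 F [ 0.62 -0.06  5.22] M [ 0.05  -0.137  0.112] sd 0.031 J6 0.1265 ang 127.41 q6 -67.92 z [ 0.5686 -0.1986  0.1367] 0.0133
```

```bash
python3 -m jog '[[0,0,0,0,0,-0.0003,0],[0,0,0,0,0,0,0],[0,0,0,0,0,0,0]]' >/dev/null; python3 -c "
from h import feel;feel(6)"
python3 -m jog '[[0,0,0.013,0,0,0,0],[0,0,0.013,0,0,0,0],[0,0,0,0,0,0,0],[0,0,0,0,0,0,0]]' >/dev/null; python3 -c "
from h import feel;feel(6)"
```

```text
t 22.5 F [ 2.4  -1.24  2.82] M [-0.162 -0.424  0.113] sd 0.016 J6 0.1289 ang 127.41 q6 -67.91 z [ 0.5685 -0.1986  0.1367] 0.0136
t 23.3 F [ 3.25 -1.38  0.95] M [-0.16  -0.609  0.182] sd 0.017 J6 0.187 ang 125.93 q6 -66.43 z [ 0.5685 -0.1984  0.1367] 0.0133
```

```bash
python3 -m jog '[[0,0,0,-0.0004,0.0003,0,0],[0,0,0,0,0,0,0],[0,0,0,0,0,0,0]]' >/dev/null; python3 -c "
from h import feel;feel(8)"
```

```text
t 24.07 F [-1.18  0.32  1.98] M [0.078 0.211 0.178] sd 0.024 J6 0.1808 ang 125.92 q6 -66.41 z [ 0.5687 -0.1985  0.1368] 0.0129
```

Standing still it reads 0.18 N m with the side forces gone. That is snug and under 0.25, so I'm releasing and retreating.

```bash
python3 -m jog '[[0,0,0,0,0,0,25],[0,0,0,0,0,0,35],[0,0,0,0,0,0,35],[0,0,0,0,0,-0.005,35],[0,0,0,0,0,-0.02,35],[0,0,0,0,0,-0.04,35],[0,0,0,0,0,-0.05,35],[0,0,0,0,0,0,35],[0,0,0,0,0,0,35]]'
python3 - <<'E'
from h import *
S=grab("side"); cv2.imwrite("pics/c7.png",crop(S,(280,85,400,185),6))
m=mask(S,(105,100,40),(125,255,255),(330,135,352,158)); k=max(cv2.findContours(m,0,2)[0],key=cv2.contourArea); print(cv2.boundingRect(k),cv2.minAreaRect(k))
E
```

```text
time_s: 25.2
position: [0.5687, -0.1985, 0.2513]
tool_rot: [[-0.587, 0.81, -0.001], [0.81, 0.587, 0.0], [0.001, -0.0, -1.0]]
ft_force: [0.4, -0.4, -1.2]
grip_width: 0.0298
gripper_force: 0.0
(336, 140, 9, 15) ((340.4000244140625, 146.8000030517578), (15.205260276794434, 7.155416965484619), 63.43495178222656)
```

View pics/c7.png

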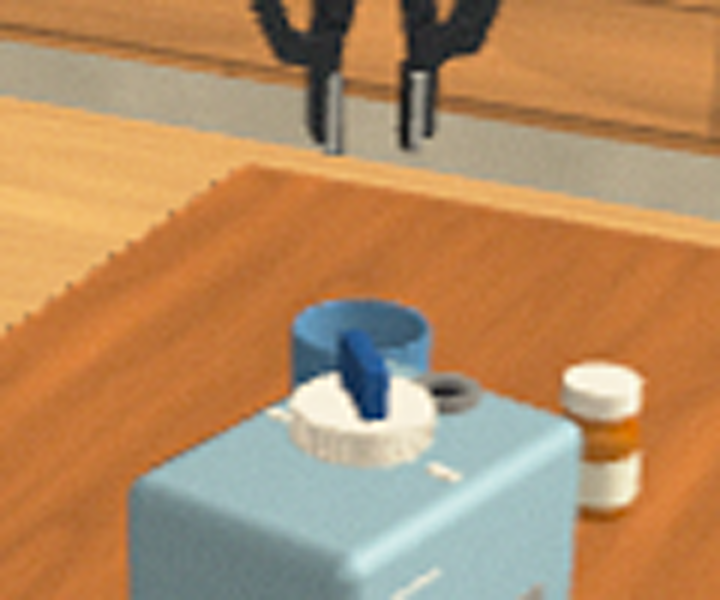

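The cap sits level and centred at crop (365,415) with the fin turned about 40° off the marks. The gripper is clear and nothing else has moved, so I'm handing in.

```bash
python3 -c "
from rig import job;print(job.close_job())"
```

```text
the job is handed in; nothing more can be done
None
```

The cap is screwed onto the filler neck and let go: about 41° of turn, roughly 10° past the first bite. It last read about 0.18 N m standing still, just above the 0.1–0.17 snug band and under the 0.25 limit. I handed the job in at about 25 s, and `close_job()` gave no verdict.

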